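Close the row of files with the matching bookend

TASK

Two pairs of wooden bookends have got mixed up: one pair has quarter-round backs, the other stepped backs, and only one bookend stands at the row of small files. Find its twin (too wide to grip across, so best pushed) and bring it, flat face first, centred on the row and square to it, up against the leaning files until all four stand upright and close together between the matching pair. Do not topple a file, shove the whole row along the desk, or disturb the other two bookends, the calculator or the stapler.

Things in the scene. Friction and masses are not known exactly. Their poses are not given: they have to be found in the camera images.
- file_a: Small lever-arch file, 30 mm thick (own y), 110 mm deep (own x, spine at -x towards the robot), 135 mm high (own z, upright when vertical), 0.25 kg; origin under its centre. Row and bookends stand on a fixed 2 mm thick desk mat (its top at z = 2 mm). The first of the row, upright, against the standing bookend, which is on its +y side.
- file_b: Small lever-arch file, 30 mm thick (own y), 110 mm deep (own x, spine at -x towards the robot), 135 mm high (own z, upright when vertical), 0.25 kg; origin under its centre. Second of the row, upright, on the -y side of file_a.
- file_c: Small lever-arch file, 30 mm thick (own y), 110 mm deep (own x, spine at -x towards the robot), 135 mm high (own z, upright when vertical), 0.25 kg; origin under its centre. Third; it leans about 15 degrees with its top against file_b, its foot slid out towards -y.
- file_d: Small lever-arch file, 30 mm thick (own y), 110 mm deep (own x, spine at -x towards the robot), 135 mm high (own z, upright when vertical), 0.25 kg; origin under its centre. Fourth and last; it leans flat against file_c. The open end of the row is on its -y side.
- round_end_1: Wooden bookend, quarter-round back, 76 wide (own x), 85 deep (y), 92 high (mm), 0.5 kg. Origin under footprint centre; flat face, which goes to the files, at own y=+42.5; back at y=-42.5 upright for the lowest 24, then curves to the crest, 12 thick. Stands at the upright end of the row, or spare behind it with the other shape at the row.
- step_end_1: Wooden bookend, stepped back, 76 wide (own x), 85 deep (y), 92 high (mm), 0.5 kg. Origin under footprint centre; flat face, which goes to the files, at own y=+42.5; back at y=-42.5 upright for the lowest 32; stairs 29 and 58 further in rise to 62 and 92. Stands at the upright end of the row, or spare behind it with the other shape at the row.
- round_end_2: Wooden bookend, quarter-round back, 76 wide (own x), 85 deep (y), 92 high (mm), 0.5 kg. Origin under footprint centre; flat face, which goes to the files, at own y=+42.5; back at y=-42.5 upright for the lowest 24, then curves to the crest, 12 thick. Stands loose beyond the open end: in line with the row, or nearer and to the far side of that line.
- step_end_2: Wooden bookend, stepped back, 76 wide (own x), 85 deep (y), 92 high (mm), 0.5 kg. Origin under footprint centre; flat face, which goes to the files, at own y=+42.5; back at y=-42.5 upright for the lowest 32; stairs 29 and 58 further in rise to 62 and 92. Stands loose beyond the open end: in line with the row, or nearer and to the far side of that line.
- calculator: Grey desk calculator, 142 x 86 x 17 mm, lying left of the row; origin under its centre. Leave it.
- stapler: Black stapler, 135 x 34 x 41 mm, on the mat behind the row; origin under its centre. Leave it.
Not all that is in view belongs to the job. What is shaped like the file_d but red is not meant.

How it is judged (in metres and radians):
At the end, for the whole second after the job is handed in: All four files upright (0.06 rad), at rest and closed up between two bookends of one shape; the twin at the open end upright, flat face to the files, square within 0.12 rad, within 30 mm of the row's middle line, its origin 135 to 155 mm from file_a's along the row (147.5 when all touch) (angle between each of file_a, file_b, file_c, file_d's own z axis and vertical below 0.06 rad and linear speed of each of file_a, file_b, file_c, file_d below 0.01 m/s and ((horizontal distance between round_end_1 and file_a below 0.13 m and y of round_end_2 in the frame of file_a between -0.155 and -0.135 m and x of round_end_2 in the frame of file_a between -0.03 and 0.03 m and y of file_a in the frame of round_end_2 above 0.1 m and angle between the y axis of round_end_2 and the y axis of file_a, either way round below 0.12 rad and y of round_end_1 in the frame of file_a below 0.068 m and angle between each of round_end_2, round_end_1's own z axis and vertical below 0.06 rad and linear speed of round_end_2 below 0.01 m/s) or (horizontal distance between step_end_1 and file_a below 0.13 m and y of step_end_2 in the frame of file_a between -0.155 and -0.135 m and x of step_end_2 in the frame of file_a between -0.03 and 0.03 m and y of file_a in the frame of step_end_2 above 0.1 m and angle between the y axis of step_end_2 and the y axis of file_a, either way round below 0.12 rad and y of step_end_1 in the frame of file_a below 0.068 m and angle between each of step_end_2, step_end_1's own z axis and vertical below 0.06 rad and linear speed of step_end_2 below 0.01 m/s))).
It fails at once if a file falls over (angle between any of file_a, file_b, file_c, file_d's own z axis and vertical above 0.6 rad).
It fails at once if the bookend at the row, or the spare one behind it, is pushed more than 40 mm from its place (distance of any of round_end_1, step_end_1 from where it was at the start of the episode above 0.04 m).
It fails at once if the loose bookend of the other shape is moved more than 30 mm ((horizontal distance between round_end_1 and file_a below 0.13 m and distance of step_end_2 from where it was at the start of the episode above 0.03 m) or (horizontal distance between step_end_1 and file_a below 0.13 m and distance of round_end_2 from where it was at the start of the episode above 0.03 m)).
It fails at once if the calculator or the stapler is moved more than 30 mm (distance of any of calculator, stapler from where it was at the start of the episode above 0.03 m).
It also fails if it takes over 54 s, if anything falls off the work surface, if the arm or the gripper's body presses on something with over 40 N, if the wrist force passes 120 N, or if a joint passes its speed limit or range.

ROBOT

A 6-joint arm with a two-finger parallel gripper is mounted at the origin on a cart in front of the work surface, level with it; the furniture and walls round the work are solid. World frame = base frame: x ahead of the robot, y to its left, z up, the work surface at z = 0. Lengths are in mm, angles in rad, forces in N, time in s.
With the tool pointing down it reaches from about 275 to 975 mm from the base axis. Payload 8.4 kg.
Tool frame: the origin (TCP) lies between the finger pads; the fingertips stand 14 mm ahead of it and the grasp point (between the pads) lies 5 mm behind it; z points along the fingers, y is the line along which they close (so a half turn about z gives the same grasp; the last joint's range is limited). The gripper opens to 92 mm and grips with 3 to 60 N. Pads are 20 mm wide; open, the fingers measure 128 mm over their backs; the gripper's body (75 mm by 189 mm) begins 69 mm behind the grasp point.
Start: joints at [-1.268, 0.353, 1.633, -0, 1.155, -0.002], TCP at [187.562, -596.195, 228.583] pointing down, gripper open.
Joint ranges: [-2.63, 2.63], [-0.92, 2.1], [0.06, 2.66], [-1.3, 4.44], [0, 2.69], [-3.02, 3.02]. Speed limits (rad/s): [2.22, 2.22, 2.79, 3.14, 3.14, 3.14].

INTERFACE

Orientations are given as a rotation vector (axis times angle).
In Python, from bench import arm gives the robot as it stands.
- The arm moves only by the tool arm_command, never from a script. Its argument "plan" is a list that holds one entry, the list of rows, each a list of 7 numbers: the shift along the tool's x, y, z normalised to -1 to 1, where 1 is 0.75 m, then the turn, a rotation vector about the tool's x, y, z normalised to -1 to 1, where 1 is 90 degrees, then the opening, from 0 (shut) to 1 (fully open). A call has 1 to 12 rows; each row shifts and turns the commanded pose from where the row before left it, along the tool's axes as they then stand; what a row does not reach is not made up. A row lasts 1/8 s, in which the tool goes at most 62.5 mm and 10.7 degrees, less where a joint would pass 70% of its speed; a pose out of reach is approached as far as the arm can. A call with a number of a shift or a turn outside -1 to 1 is refused whole. A call with a gripper value outside its range is refused whole. The fingers move at their own pace and stop on an object; "grip_force" is the grip in N (left out, the last holds). Time passes only in rows, so rows that do not move let the fingers close. It gives the time, the measured TCP pose, the force, the opening and the grip force at its end, in the units of the state.
- arm.get_obs(): the state, without advancing time (a new reading comes with each control period).
- arm.grab_frame(name): name is "scene" or "top"; returns a dict with "image" (400x640x3 uint8, blue, green, red), "mtx" (3x3 intrinsics, pixels), "camera_from_world" (4x4, takes a point from world to camera coordinates). Camera axes: x right, y down, z forward; pixel columns grow to the right and rows downward; lengths in mm; the calibration is good to about 2 mm. A picture is of the moment at which its call begins. There is no depth.
- arm.job_done(): hands the job in; it is judged then, once.
The state is a dict: "clock": time; "joint_pos": joint angles; "joint_vel": joint speeds; "joint_efforts": joint torques, N m; "ee_pos": TCP position; "ee_rot": TCP orientation; "force": force on the tool from outside, world axes, zero at the start; "ft_torque": the same for the moment, N m; "width": finger opening in mm; "gripper_force": force on a finger pad.
Only numpy, scipy, OpenCV 4.12 (cv2) and the standard library are available. Lean on these libraries where they do the work, as an engineer would, in place of code of your own. Each camera call takes 0.05 s, during which the arm holds its last target. There are 200 camera calls.

## Working session

There is one attempt and no reset: what is moved stays moved. The work goes in short steps, Python scripts to look and compute and a tool call to move; the robot and the scene stay as the last step left them, time stands still between calls to the robot, and variables do not carry over. Pictures are saved under pics/ and viewed, at most 10 in all, crops included, and the job is handed in when it is done.

Besides the shell and the picture viewer there is one more tool, called after ">>>" by a JSON object that holds its "api" and its "payload". arm_command: Moves the arm, as the interface text tells. Its arguments: {"type":"object","properties":{"plan":{"type":"array"},"grip_force":{"type":"number"}},"required":["plan"]}

```bash
mkdir -p pics; ls; python3 - <<'E'
from bench import arm
import cv2,numpy as np
for n in("scene","top"):
    f=arm.grab_frame(n);cv2.imwrite(f"pics/{n}0.png",f["image"])
    np.savez(f"{n}.npz",K=f["mtx"],T=f["camera_from_world"])
    T=f["camera_from_world"];print(n,f["mtx"][0,0],-T[:3,:3].T@T[:3,3],T[:3,:3].round(2).tolist())
o=arm.get_obs();print(o)
E
```

```text
pics
scene 460.80305279905315 [-216.83128576 1283.80916076  853.43957312] [[-0.84, -0.55, 0.0], [-0.27, 0.4, -0.88], [0.48, -0.73, -0.48]]
top 450.9493535717686 [ 482.54449225   86.69482387 1493.12753363] [[-0.01, -1.0, 0.02], [-1.0, 0.01, -0.06], [0.06, -0.02, -1.0]]
{'clock': 0.1, 'joint_pos': array([-1.26841568e+00,  3.53565997e-01,  1.63403804e+00, -6.01283451e-06,
        1.15521995e+00, -2.40057015e-03]), 'joint_vel': array([-0.00220561, -0.00071072, -0.00022353, -0.00045744, -0.00061533,
       -0.00092663]), 'joint_efforts': array([ 5.18644065e-04, -5.94905591e+01, -3.34930408e+01,  6.99150120e-02,
        1.82943558e-02, -3.61106447e-05]), 'ee_pos': array([ 187.42443208, -595.79145996,  227.95611349]), 'ee_rot': array([-3.10398157e+00, -4.76717447e-01,  2.97446838e-04]), 'force': array([ 0.46449089, -0.74585392, -0.30397492]), 'ft_torque': array([ 0.01339716, -0.00886662, -0.02064539]), 'gripper_force': 0.0, 'width': 91.98884154885154}
```

View pics/scene0.png

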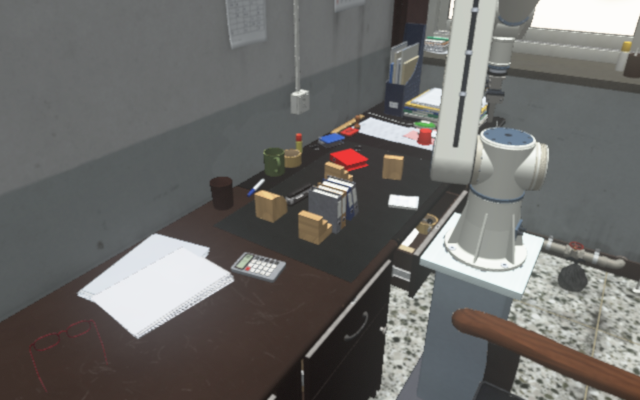

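View pics/top0.png

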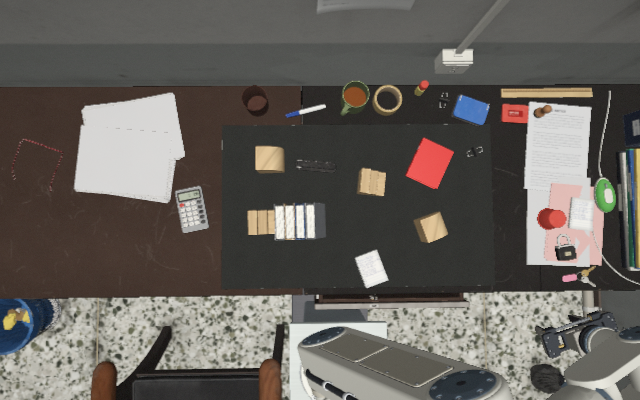

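The row runs left to right in the top view. There are four candidate bookends (top pixels):
- (261,222), at the row: looks stepped.
- (269,159), spare: looks round.
- (372,181), loose and nearer the far side: looks stepped.
- (431,228), loose and in line: looks round.

That makes (372,181) the likely twin. I'll confirm it in one enlarged crop.

```bash
python3 - <<'E'
import cv2,numpy as np
a=cv2.imread("pics/top0.png")[135:255,235:460];b=cv2.imread("pics/scene0.png")[140:250,245:415]
a=cv2.resize(a,(680,363),interpolation=cv2.INTER_CUBIC)
a=cv2.resize(cv2.imread("pics/top0.png")[135:255,240:460],(550,300),interpolation=cv2.INTER_CUBIC)
b=cv2.resize(b,(464,300),interpolation=cv2.INTER_CUBIC);b=np.pad(b,((0,0),(0,86),(0,0)))
cv2.imwrite("pics/c1.png",np.vstack([a,b]))
E
```

```text
(no output)
```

View pics/c1.png

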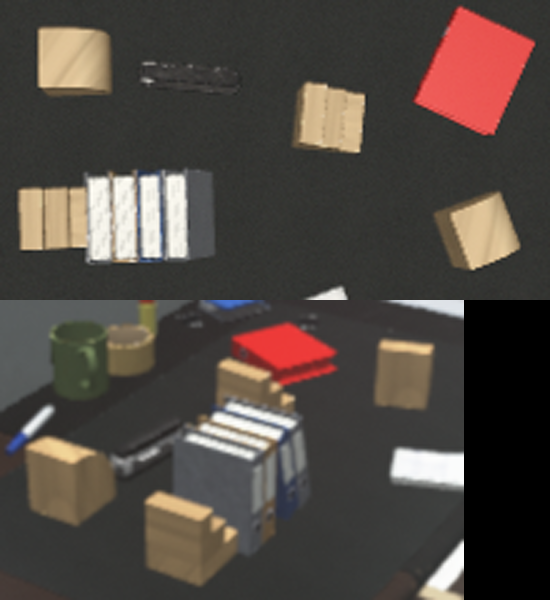

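The crop confirms it. The bookend at the row (crop 52,218; 190,540) has stairs. The loose one at (330,118; 250,380) also has stairs, and its flat face is towards +y, so it is the twin. The other loose one (480,230) is round, and the red file lying flat (475,70) is not part of the job. Next I'll measure the poses.

```bash
cat > h.py <<'E'
import numpy as np,cv2
def ray(n,uv,z):
    d=np.load(n+".npz");R,t=d["T"][:3,:3],d["T"][:3,3];c=-R.T@t
    uv=np.atleast_2d(uv).astype(float);q=np.c_[uv,np.ones(len(uv))]@np.linalg.inv(d["K"]).T@R
    return (c+q*((z-c[2])/q[:,2])[:,None])[:,:2]
def proj(n,P):
    d=np.load(n+".npz");p=np.atleast_2d(P)@d["T"][:3,:3].T+d["T"][:3,3];p=p@d["K"].T;return p[:,:2]/p[:,2:]
E
python3 - <<'E'
from h import *
im=cv2.imread("pics/top0.png")
S=8
def blob(x0,x1,y0,y1,f):
    c=cv2.resize(im[y0:y1,x0:x1],None,fx=S,fy=S,interpolation=cv2.INTER_CUBIC)
    m=f(c.astype(int)).astype(np.uint8)
    cs,_=cv2.findContours(m,0,2);k=max(cs,key=cv2.contourArea)
    tr=lambda p:(np.array(p,float)+.5)/S-.5+[x0,y0]
    return tr(cv2.boxPoints(cv2.minAreaRect(k))),tr(cv2.approxPolyDP(k,12,True)[:,0])
wood=lambda t:(lambda c:(c[...,2]-c[...,0]>25)&(c[...,2]>t))
for name,a in dict(twin=(350,395,160,205),row=(240,276,200,245),rnd=(408,455,205,250),spare=(245,295,140,180)).items():
    for t in(60,165):
        b,p=blob(*a,wood(t));print(name,t,b.round(1).tolist(),p.round(1).tolist())
b,p=blob(270,335,195,248,lambda c:(c.min(-1)>140));print("files",b.round(1).tolist(),p.round(1).tolist())
g=im.astype(int)
for r in (172,181,190): print(r,g[r,354:392,2].tolist())
for r in (212,222,230): print(r,g[r,244:330].sum(-1).tolist())
for c in(283,291,300,312,319): print(c,g[198:246,c].sum(-1).tolist())
E
```

```text
twin 60 [[356.4, 193.4], [359.0, 166.6], [386.6, 169.4], [383.9, 196.2]] [[361.7, 167.6], [358.6, 172.1], [356.9, 192.9], [383.4, 195.3], [385.4, 172.2]]
twin 165 [[359.1, 193.3], [361.4, 167.7], [385.8, 169.9], [383.5, 195.5]] [[362.3, 168.1], [359.4, 190.8], [383.1, 195.2], [385.1, 172.7]]
row 60 [[246.6, 209.4], [274.5, 209.1], [274.8, 234.3], [246.9, 234.7]] [[274.3, 209.9], [247.2, 210.2], [247.6, 234.2], [274.4, 233.2]]
row 165 [[257.3, 210.2], [274.5, 209.8], [275.1, 233.4], [257.8, 233.8]] [[273.2, 209.9], [267.2, 211.2], [267.2, 231.2], [266.2, 210.6], [257.4, 210.9], [258.1, 233.8], [274.6, 233.1]]
rnd 60 [[412.6, 219.9], [439.4, 209.9], [448.9, 235.2], [422.1, 245.3]] [[439.3, 211.3], [413.3, 219.9], [421.1, 241.1], [429.1, 242.6], [447.4, 233.9]]
rnd 165 [[418.9, 220.0], [439.3, 212.1], [448.2, 234.8], [427.8, 242.8]] [[438.7, 212.4], [420.1, 220.1], [428.3, 242.2], [446.6, 233.6]]
spare 60 [[254.1, 145.2], [283.8, 144.6], [284.4, 172.3], [254.6, 172.9]] [[254.8, 146.1], [254.9, 169.3], [260.4, 172.8], [283.8, 171.6], [283.6, 149.8], [281.7, 147.3], [268.1, 145.1]]
spare 
[... 2859 characters left out ...]
 247, 516, 735, 734, 731, 731, 722, 716, 716, 716, 716, 731, 734, 734, 719, 713, 711, 713, 708, 722, 722, 726, 724, 700, 673, 671, 664, 670, 695, 731, 726, 707, 671, 645, 207, 303, 149, 152, 158, 153, 155, 147]
312 [160, 157, 151, 154, 153, 201, 365, 635, 722, 731, 734, 737, 738, 728, 734, 730, 730, 731, 737, 737, 733, 728, 731, 724, 722, 722, 723, 728, 711, 722, 728, 722, 716, 719, 692, 691, 689, 691, 692, 705, 323, 229, 162, 153, 157, 150, 148, 153]
319 [146, 152, 141, 152, 183, 289, 251, 255, 249, 256, 251, 252, 252, 253, 252, 256, 254, 252, 251, 253, 253, 247, 247, 245, 247, 250, 248, 248, 250, 250, 248, 252, 252, 255, 254, 253, 253, 247, 252, 237, 183, 156, 154, 158, 152, 157, 157, 156]
```

```bash
python3 - <<'E'
from h import *
from scipy.spatial.transform import Rotation as Ro
from bench import arm
L=ray("top",[(361.35,168),(359.25,193)],94);Rr=ray("top",[(385.6,171),(383.8,195.3)],34)
print("twin crest",L.round(1).tolist(),"low",Rr.round(1).tolist())
for e in(L,Rr): d=e[0]-e[1];print("yaw",np.arctan2(d[1],d[0]),"len",np.hypot(*d))
c=np.r_[L,Rr].mean(0);print("centre",c)
# row
for nm,uv,z in(("rowbk crest",[(247,209.8),(247.6,234.4)],94),("file b left",[(285.5,205),(286.3,239)],137),("file d right top",[(313.8,204.2),(314.6,238.3)],137),("d foot right",[(325.6,203.5),(326,237)],2),("file a left",[(274.5,206),(275,239)],137)):
    e=ray("top",uv,z);d=e[0]-e[1];print(nm,e.round(1).tolist(),"yaw",np.arctan2(d[1],d[0]).round(3),"len",np.hypot(*d).round(1))
R=Ro.from_rotvec(arm.get_obs()["ee_rot"]);print(R.as_matrix().round(3))
def corners(c,yaw):
    Rz=np.array([[np.cos(yaw),-np.sin(yaw)],[np.sin(yaw),np.cos(yaw)]])
    P=[(x,y,z) for x in(-38,38) for y,z in((42.5,2),(42.5,94),(15.5,94),(-42.5,34))]
    return np.array([[*(c+Rz@np.array(p[:2])),p[2]] for p in P])
P=corners(c,-.09);im=cv2.resize(cv2.imread("pics/top0.png")[150:215,335:400],None,fx=8,fy=8,interpolation=cv2.INTER_CUBIC)
im2=cv2.resize(cv2.imread("pics/scene0.png")[145:210,305:370],None,fx=8,fy=8,interpolation=cv2.INTER_CUBIC)[:, :272]
for q in proj("top",P): cv2.circle(im,tuple(int(v) for v in (q-[335,150]+.5)*8),3,(0,0,255),-1)
for q in proj("scene",P): cv2.circle(im2,tuple(int(v) for v in (q-[305,145]+.5)*8),3,(0,0,255),-1)
cv2.imwrite("pics/c2.png",np.hstack([im,im2]))
E
```

```text
twin crest [[645.0, -73.5], [566.8, -65.7]] low [[641.5, -159.5], [562.2, -152.1]]
yaw -0.09991711227028448 len 78.59420982317151
yaw -0.09344431345412481 len 79.64965347282507
centre [ 603.8996318  -112.70134557]
rowbk crest [[518.1, 282.9], [442.3, 281.2]] yaw 0.023 len 75.8
file b left [[530.3, 161.5], [428.5, 159.8]] yaw 0.017 len 101.8
file d right top [[531.8, 76.5], [429.6, 75.1]] yaw 0.013 len 102.2
d foot right [[538.6, 36.4], [428.2, 36.4]] yaw 0.0 len 110.4
file a left [[527.6, 194.5], [428.9, 193.5]] yaw 0.01 len 98.7
[[ 0.954  0.3   -0.   ]
 [ 0.3   -0.954  0.001]
 [-0.    -0.001 -1.   ]]
```

View pics/c2.png

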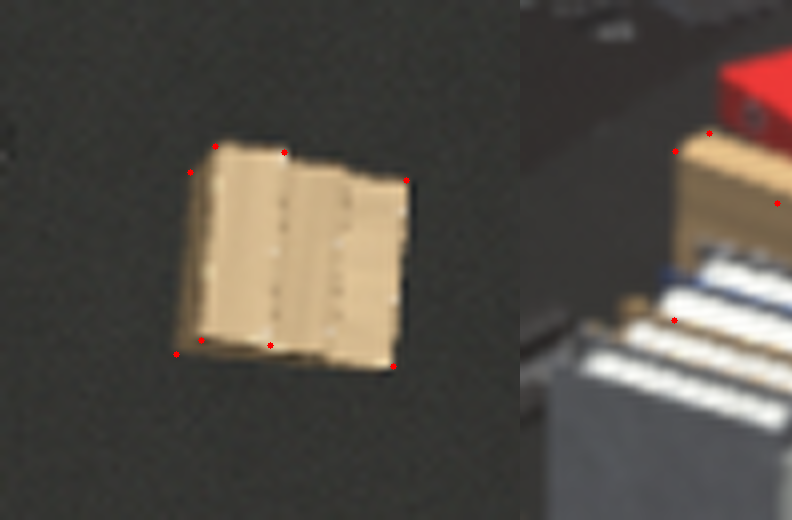

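The projected corners sit on the twin's edges, with crest corners near crop (215,146) and (201,340). That gives twin centre ≈ (604,-112) and yaw ≈ -0.095. The row's middle line is x ≈ 481 with yaw ≈ 0.015, and file_a is at y ≈ 181. The 76 mm width fits inside the 92 mm opening, so I can hold it across with light force and slide it along.

>>> {"api": "arm_command", "payload": {"plan": [[[0.06,-0.037,0,0,0,0,1],[0.06,-0.037,0,0,0,0,1],[0.06,-0.037,0,0,0,0,1],[0.06,-0.037,0,0,0,0,1],[0.06,-0.037,0,0,0,0,1],[0.06,-0.037,0,0,0,0,1],[0.06,-0.037,0,0,0,0,1],[0.06,-0.037,0,0,0,0,1],[0.06,-0.037,0,0,0,0,1],[0.06,-0.037,0,0,0,0,1],[0.06,-0.037,0,0,0,0,1],[0.06,-0.037,0,0,0,0,1]]]}}

```text
clock: 1.6
ee_pos: [603.5, -115.0, 228.3]
ee_rot: [-3.105, -0.477, 0.001]
force: [0.0, -1.2, -0.5]
width: 91.9
gripper_force: 0.0
```

>>> {"api": "arm_command", "payload": {"plan": [[[0,0,0,0,0,-0.106,1],[0,0,0,0,0,-0.106,1],[0,0,0,0,0,-0.106,1],[0,0,0,0,0,-0.106,1],[0,0,0,0,0,-0.106,1],[0,0,0,0,0,-0.106,1],[0,0,0,0,0,-0.109,1],[0,0,0.05,0,0,0,1],[0,0,0.05,0,0,0,1],[0,0,0,0,0,0,1]]]}}

```text
clock: 2.85
ee_pos: [600.4, -116.0, 150.8]
ee_rot: [-2.322, -2.109, 0.006]
force: [0.2, -0.8, 0.2]
width: 91.6
gripper_force: 0.0
```

```bash
cat > st.py <<'E'
from h import *
from scipy.spatial.transform import Rotation as Ro
from bench import arm
import sys
o=arm.get_obs();M=Ro.from_rotvec(o["ee_rot"]).as_matrix()
print("t",o["clock"],"pos",o["ee_pos"].round(1),"yawclose",np.arctan2(M[1,1],M[0,1]).round(3),"F",o["force"].round(1),"w",round(o["width"],1),"q",o["joint_pos"].round(2))
if len(sys.argv)>3:
    g=np.array([float(v) for v in sys.argv[1:4]])-o["ee_pos"];print("tool shift norm",(M.T@g/750).round(4))
if len(sys.argv)>4:
    out=[]
    for n,(y0,y1,x0,x1) in (("top",(140,260,235,415)),("scene",(130,250,225,405))):
        i=arm.grab_frame(n)["image"];out.append(cv2.resize(i[y0:y1,x0:x1],(450,300),interpolation=cv2.INTER_CUBIC))
    cv2.imwrite(f"pics/{sys.argv[4]}.png",np.vstack(out))
E
python3 st.py 603.5 -116.5 34 d1
```

```text
t 2.85 pos [ 600.4 -116.   150.8] yawclose -0.096 F [ 0.2 -0.8  0.2] w 91.6 q [-0.19  0.42  1.73  0.    1.   -0.1 ]
tool shift norm [-0.0003  0.0051  0.1557]
```

View pics/d1.png

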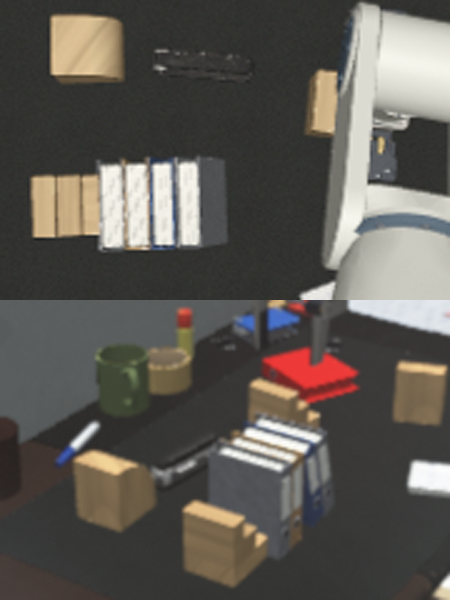

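The fingers straddle the twin along x: in the scene half they are at (262,325) and (320,340), with the twin below at (275,400). I'll descend, with a small correction in x.

>>> {"api": "arm_command", "payload": {"plan": [[[0,0.005,0.02,0,0,0,1],[0,0,0.03,0,0,0,1],[0,0,0.03,0,0,0,1],[0,0,0,0,0,0,1]]]}}

```text
clock: 3.45
ee_pos: [605.8, -116.7, 92.4]
ee_rot: [-2.324, -2.111, 0.002]
force: [0.1, 0.1, 0.2]
width: 91.7
gripper_force: 0.0
```

>>> {"api": "arm_command", "payload": {"plan": [[[0,0,0.025,0,0,0,1],[0,0,0.025,0,0,0,1],[0,0,0.025,0,0,0,1],[0,0,0,0,0,0,1]]]}}

```text
clock: 3.95
ee_pos: [605.1, -116.6, 35.2]
ee_rot: [-2.323, -2.111, 0.003]
force: [-0.0, 0.8, -0.3]
width: 92.2
gripper_force: 0.0
```

>>> {"api": "arm_command", "payload": {"plan": [[[0,0,0,0,0,0,0.5],[0,0,0,0,0,0,0.5],[0,0,0,0,0,0,0.5],[0,0,0,0,0,0,0.5],[0,0,0,0,0,0,0.5],[0,0,0,0,0,0,0.5]]], "grip_force": 15}}

```text
clock: 4.7
ee_pos: [606.6, -116.9, 37.8]
ee_rot: [2.325, 2.112, 0.0]
force: [-1.5, -0.3, 5.7]
width: 76.0
gripper_force: 15.0
```

```bash
python3 st.py 482 -116.5 34
```

```text
t 4.7 pos [ 606.6 -116.9   37.8] yawclose -0.096 F [-1.5 -0.3  5.7] w 76.0 q [-0.19  0.57  1.78 -0.    0.79 -0.1 ]
tool shift norm [-0.0153 -0.1654  0.005 ]
```

Gripped at 76.0 mm. Next I'll square it to the row and bring it in line.

>>> {"api": "arm_command", "payload": {"plan": [[[0,0,-0.002,0,0,-0.035,0.5],[0,0,0,0,0,-0.036,0.5],[0,-0.02,0,0,0,0,0.5],[0,-0.03,0,0,0,0,0.5],[0.001,-0.03,0,0,0,0,0.5],[0.001,-0.03,0,0,0,0,0.5],[0,-0.03,0,0,0,0,0.5],[0,-0.026,0,0,0,0,0.5],[0,0,0,0,0,0,0.5],[0,0,0,0,0,0,0.5]]]}}

```text
clock: 5.95
ee_pos: [482.5, -117.4, 39.0]
ee_rot: [2.204, 2.237, 0.001]
force: [0.5, 0.1, -6.9]
width: 76.0
gripper_force: 15.0
```

```bash
python3 st.py 482 -20 34 d2
```

```text
t 5.95 pos [ 482.5 -117.4   39. ] yawclose 0.015 F [ 0.5  0.1 -6.9] w 76.0 q [-0.24  0.43  2.05  0.    0.66 -0.26]
tool shift norm [0.1299 0.0013 0.0066]
```

View pics/d2.png

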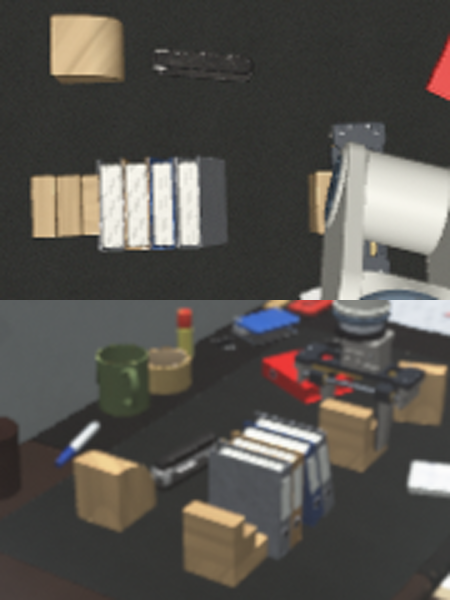

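The twin is held square and in line at scene-crop (350,432), with the gripper body well above it and clear of the files. I'll approach and then push slowly.

>>> {"api": "arm_command", "payload": {"plan": [[[0.02,0,0.001,0,0,0,0.5],[0.035,0,0,0,0,0,0.5],[0.035,0,0,0,0,0,0.5],[0.025,0,0,0,0,0,0.5],[0.01,0,0,0,0,0,0.5],[0.004,0,0,0,0,0,0.5],[0,0,0,0,0,0,0.5],[0,0,0,0,0,0,0.5]]]}}

```text
clock: 7.05
ee_pos: [480.5, -21.0, 38.1]
ee_rot: [2.204, 2.238, -0.0]
force: [-0.1, -0.6, -6.4]
width: 76.0
gripper_force: 15.0
```

>>> {"api": "arm_command", "payload": {"plan": [[[0.004,0,0,0,0,0,0.5],[0.004,0,0,0,0,0,0.5],[0.004,0,0,0,0,0,0.5],[0.004,0,0,0,0,0,0.5],[0.004,0,0,0,0,0,0.5],[0.004,0,0,0,0,0,0.5],[0.004,0,0,0,0,0,0.5],[0.004,0,0,0,0,0,0.5]]]}}

```text
clock: 8.05
ee_pos: [480.0, 3.6, 38.1]
ee_rot: [-2.204, -2.239, 0.0]
force: [0.9, -2.6, -6.9]
width: 75.9
gripper_force: 15.0
```

```bash
python3 st.py 482 29.5 38 d3
```

```text
t 8.05 pos [480.    3.6  38.1] yawclose 0.016 F [ 0.9 -2.6 -6.9] w 75.9 q [ 0.    0.42  2.08 -0.    0.65 -0.01]
tool shift norm [0.0345 0.0032 0.0001]
```

View pics/d3.png

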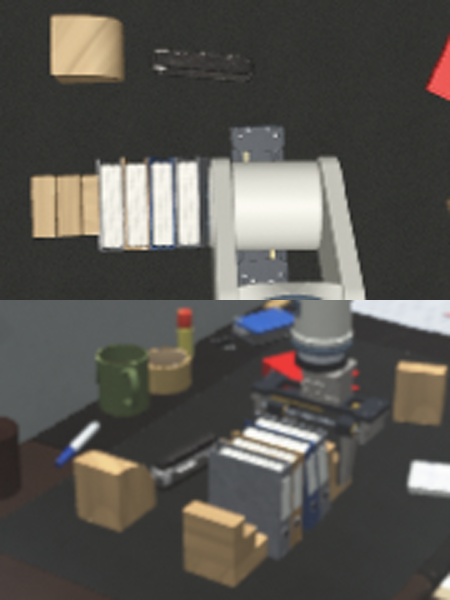

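Files are straightening, with no knock-on in the row: file_a and the standing bookend are unchanged at (112,205) and (65,207). I'll keep going.

>>> {"api": "arm_command", "payload": {"plan": [[[0.004,0,0.0005,0,0,0,0.5],[0.004,0,0,0,0,0,0.5],[0.004,0,0,0,0,0,0.5],[0.004,0,0,0,0,0,0.5],[0.004,0,0,0,0,0,0.5],[0.003,0,0,0,0,0,0.5],[0.003,0,0,0,0,0,0.5],[0,0,0,0,0,0,0.5],[0,0,0,0,0,0,0.5]]]}}

```text
clock: 9.28
ee_pos: [480.1, 23.1, 37.9]
ee_rot: [2.204, 2.239, 0.001]
force: [1.2, -1.8, 0.3]
width: 75.7
gripper_force: 15.0
```

>>> {"api": "arm_command", "payload": {"plan": [[[0.002,0,0,0,0,0,0.5],[0.002,0,0,0,0,0,0.5],[0,0,0,0,0,0,0.5]]]}}

```text
clock: 9.65
ee_pos: [480.0, 25.8, 37.9]
ee_rot: [2.203, 2.239, 0.0]
force: [0.4, -4.9, 2.8]
width: 76.1
gripper_force: 15.0
```

```bash
python3 st.py 482 29.5 38 d4
```

```text
t 9.65 pos [480.   25.8  37.9] yawclose 0.016 F [ 0.4 -4.9  2.8] w 76.1 q [ 0.05  0.42  2.08 -0.    0.64  0.04]
tool shift norm [ 0.0049  0.0027 -0.0001]
```

View pics/d4.png

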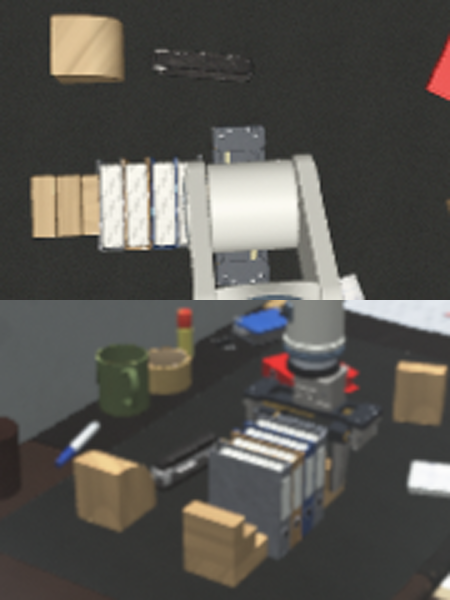

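Nearly closed, with d almost upright. I'll finish with fine steps, watching the force.

>>> {"api": "arm_command", "payload": {"plan": [[[0.0015,0,0,0,0,0,0.5],[0,0,0,0,0,0,0.5],[0.0015,0,0,0,0,0,0.5],[0,0,0,0,0,0,0.5]]]}}

```text
clock: 10.25
ee_pos: [480.0, 27.9, 38.0]
ee_rot: [2.203, 2.239, 0.0]
force: [0.5, -5.4, 2.7]
width: 76.0
gripper_force: 15.0
```

>>> {"api": "arm_command", "payload": {"plan": [[[0.0015,0,0,0,0,0,0.5],[0,0,0,0,0,0,0.5]]]}}

```text
clock: 10.5
ee_pos: [479.9, 29.0, 37.9]
ee_rot: [2.203, 2.239, 0.0]
force: [-0.1, -6.3, 1.9]
width: 76.2
gripper_force: 15.0
```

>>> {"api": "arm_command", "payload": {"plan": [[[0.0015,0,0,0,0,0,0.5],[0,0,0,0,0,0,0.5]]]}}

```text
clock: 10.75
ee_pos: [480.0, 29.9, 38.0]
ee_rot: [2.202, 2.239, -0.0]
force: [0.5, -7.6, 2.4]
width: 75.8
gripper_force: 15.0
```

```bash
python3 - <<'E'
from h import *
from bench import arm
o=cv2.imread("pics/top0.png").astype(int);i=arm.grab_frame("top")["image"];cv2.imwrite("pics/top5.png",i);i=i.astype(int)
for r in(212,226):
  print(o[r,244:316].sum(-1).tolist());print(i[r,244:316].sum(-1).tolist())
c=cv2.resize(arm.grab_frame("scene")["image"][150:250,275:395],(780,590)[:2] if 0 else (708,590),interpolation=cv2.INTER_CUBIC);cv2.imwrite("pics/d5.png",c)
E
```

```text
[150, 153, 151, 303, 485, 542, 530, 524, 537, 553, 553, 559, 527, 366, 514, 504, 519, 532, 523, 512, 519, 511, 459, 367, 541, 546, 544, 547, 547, 537, 476, 537, 731, 728, 725, 710, 681, 729, 701, 597, 479, 555, 728, 728, 725, 704, 684, 730, 710, 612, 381, 306, 559, 731, 715, 693, 716, 695, 715, 605, 348, 459, 539, 731, 719, 696, 734, 734, 734, 687, 405, 253]
[155, 155, 157, 301, 483, 541, 532, 523, 535, 548, 548, 551, 515, 365, 511, 502, 517, 531, 518, 512, 516, 509, 462, 367, 548, 544, 543, 542, 543, 534, 482, 568, 728, 707, 677, 710, 688, 725, 693, 562, 445, 568, 725, 722, 719, 708, 681, 728, 697, 559, 388, 558, 728, 728, 725, 710, 659, 683, 695, 537, 454, 525, 507, 507, 572, 581, 581, 583, 580, 581, 553, 455]
[148, 159, 151, 239, 424, 532, 532, 529, 532, 542, 544, 555, 508, 310, 481, 521, 511, 521, 514, 515, 532, 527, 468, 363, 470, 560, 560, 563, 558, 557, 532, 513, 639, 681, 710, 687, 728, 729, 728, 681, 532, 611, 586, 690, 728, 727, 729, 729, 723, 691, 496, 247, 444, 670, 726, 725, 724, 722, 727, 670, 314, 276, 392, 618, 722, 707, 665, 685, 711, 657, 552, 227]
[150, 156, 152, 240, 426, 530, 530, 528, 532, 539, 543, 551, 505, 316, 487, 511, 509, 518, 509, 515, 529, 523, 461, 335, 466, 561, 558, 558, 555, 546, 470, 545, 722, 719, 705, 678, 725, 725, 707, 616, 439, 554, 726, 725, 706, 678, 726, 726, 707, 618, 426, 527, 725, 722, 702, 653, 675, 722, 701, 600, 330, 544, 663, 440, 610, 595, 580, 583, 583, 582, 582, 578]
```

View pics/d5.png

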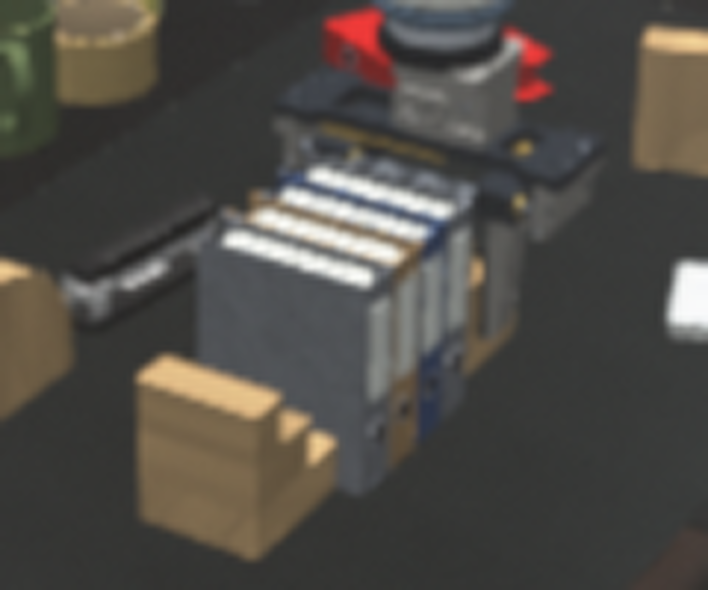

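All four files look upright and closed up: tops start about 10 px apart (≈30 mm), and the standing bookend has not moved. One last small push, then I'll release and lift.

>>> {"api": "arm_command", "payload": {"plan": [[[0.001,0,0,0,0,0,0.5],[0,0,0,0,0,0,0.5],[0,0,0,0,0,0,0.9],[0,0,0,0,0,0,1],[0,0,0,0,0,0,1],[0,0,0,0,0,0,1],[0,0,0,0,0,0,1]]]}}

```text
clock: 11.72
ee_pos: [479.6, 31.3, 37.7]
ee_rot: [-2.204, -2.239, -0.0]
force: [0.6, -0.1, -0.5]
width: 91.8
gripper_force: 0.0
```

>>> {"api": "arm_command", "payload": {"plan": [[[0,0,-0.02,0,0,0,1],[0,0,-0.03,0,0,0,1],[0,0,-0.05,0,0,0,1],[0,0,-0.07,0,0,0,1],[-0.08,0,-0.05,0,0,0,1],[-0.08,0,0,0,0,0,1],[-0.08,0,0,0,0,0,1],[-0.08,0,0,0,0,0,1],[-0.08,0,0,0,0,0,1],[0,0,0,0,0,0,1]]]}}

```text
clock: 12.98
ee_pos: [484.1, -265.5, 199.4]
ee_rot: [2.207, 2.233, -0.0]
force: [0.3, 0.2, -0.6]
width: 92.2
gripper_force: 0.0
```

```bash
python3 st.py 482 29.5 38 d6; python3 - <<'E'
from h import *
from bench import arm
i=arm.grab_frame("top")["image"].astype(int)
for r in(212,220,230): print(i[r,272:350].sum(-1).tolist())
E
```

```text
t 12.975 pos [ 484.1 -265.5  199.4] yawclose 0.012 F [ 0.3  0.2 -0.6] w 92.2 q [-0.5   0.27  1.82 -0.    1.05 -0.52]
tool shift norm [0.3936 0.0015 0.2147]
[533, 524, 480, 561, 718, 694, 671, 719, 719, 719, 687, 556, 440, 565, 719, 700, 671, 705, 682, 719, 689, 552, 380, 554, 722, 719, 720, 704, 655, 683, 689, 532, 394, 565, 710, 683, 725, 722, 707, 686, 677, 440, 488, 533, 528, 517, 519, 536, 541, 543, 536, 500, 496, 516, 521, 509, 508, 512, 521, 545, 536, 536, 532, 533, 532, 531, 531, 488, 275, 147, 147, 150, 150, 146, 152, 160, 152, 153]
[538, 533, 470, 523, 720, 717, 715, 695, 672, 719, 692, 583, 471, 544, 718, 717, 716, 699, 672, 701, 647, 615, 460, 526, 716, 716, 716, 717, 718, 701, 627, 531, 427, 581, 701, 652, 680, 719, 719, 720, 681, 518, 537, 534, 526, 519, 522, 535, 540, 544, 536, 493, 494, 507, 516, 509, 511, 522, 510, 489, 478, 541, 539, 540, 536, 537, 534, 513, 415, 143, 147, 148, 149, 149, 150, 152, 151, 153]
[527, 512, 439, 502, 655, 713, 713, 695, 667, 698, 674, 691, 588, 531, 652, 710, 712, 710, 706, 692, 665, 689, 569, 453, 621, 662, 708, 708, 707, 689, 639, 602, 438, 552, 681, 665, 695, 671, 709, 706, 683, 581, 468, 530, 525, 517, 526, 531, 536, 538, 532, 503, 508, 502, 511, 505, 507, 524, 519, 481, 471, 531, 531, 529, 529, 534, 530, 534, 478, 148, 152, 144, 148, 149, 150, 151, 147, 158]
```

View pics/d6.png

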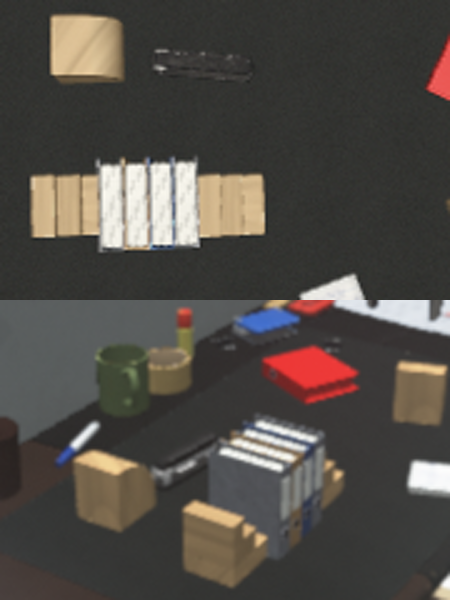

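The files stand upright and close together between the stepped pair (top crop 30–265, row 205), square and centred. The spare round bookend, stapler and loose round bookend have not moved, so I'm handing in.

```bash
python3 -c "
from bench import arm
print(arm.job_done())"
```

```text
the job is handed in; nothing more can be done
None
```

I brought the stepped twin up to the open end of the row, flat face first. In the last images all four files stand upright and close together between the matching stepped pair, and I saw nothing else moved. I handed the job in at about 13 s of the 54 s, and no verdict came back.

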